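# Breakaway check of the caps on a test manifold

### The job

One of the three brass caps on the test manifold was never tightened. Check all three: grip each cap and turn it clockwise until the torque comes up firm, about 0.5 N m and never above 1; a sound cap hardly moves, the slack one runs on easily before it comes up. When all three are nipped up, slip the red marker collar over the cap that was slack and set it down gently, flat on the block round that port; never unscrew a cap, and leave the gauge, dish and tape reel where they are.

Things in the scene. Friction and masses are not known exactly. Their poses are not given: they have to be found in the camera images.
- manifold: fixed aluminium block, 56 x 250 x 40 mm, on a dark steel base plate 88 x 290 x 8 mm; three capped ports stand in a row on its top. Origin at the centre of the plate's underside on the worktop, z up, y along the row of ports, x across it. The block's top face is 48 mm above the origin.
- seat_left (a point): foot of the left port: on its axis, on the block's top face (48 mm above the worktop); the ports are 80 mm apart
- seat_middle (a point): foot of the middle port, likewise
- seat_right (a point): foot of the right port, likewise
- cap_1_top (a point): a knurled brass cap, 30 mm diameter, 22 mm tall, on one of the ports: point on its axis at the middle of its flat top, 42 mm above the block's top face. z points up. A short blue paint line on the top runs from the axis along this frame's x axis. Below its lower rim (20 mm above the block) is a slimmer steel hexagon, 22 mm across flats. Which cap is on which port varies.
- cap_1 (a joint): travel of this cap along its thread, rad: 0 as found, + clockwise seen from above (tightening). A sound cap is already home on its washer and this cannot grow. A slack cap runs on at about 0.1 N m, by about a tenth of a turn, and then comes up hard against its washer. Unscrewing lowers the value. It stays where it is left.
- seal_1 (a joint): wind-up of the sealing washer under this cap, rad: 0 as found, + clockwise. Once the cap is home, cap and washer turn together: they break away at about 0.3 N m and the torque then climbs by 0.04 N m per 0.01 rad (0.5 N m at 0.05 rad, 1 N m at 0.175 rad). About 0.07 rad of it stays when let go, the rest springs back. Grip with 40 N or more, or the pads slip on the cap.
- cap_2_top (a point): a knurled brass cap, 30 mm diameter, 22 mm tall, on one of the ports: point on its axis at the middle of its flat top, 42 mm above the block's top face. z points up. A short blue paint line on the top runs from the axis along this frame's x axis. Below its lower rim (20 mm above the block) is a slimmer steel hexagon, 22 mm across flats. Which cap is on which port varies.
- cap_2 (a joint): travel of this cap along its thread, rad: 0 as found, + clockwise seen from above (tightening). A sound cap is already home on its washer and this cannot grow. A slack cap runs on at about 0.1 N m, by about a tenth of a turn, and then comes up hard against its washer. Unscrewing lowers the value. It stays where it is left.
- seal_2 (a joint): wind-up of the sealing washer under this cap, rad: 0 as found, + clockwise. Once the cap is home, cap and washer turn together: they break away at about 0.3 N m and the torque then climbs by 0.04 N m per 0.01 rad (0.5 N m at 0.05 rad, 1 N m at 0.175 rad). About 0.07 rad of it stays when let go, the rest springs back. Grip with 40 N or more, or the pads slip on the cap.
- cap_3_top (a point): a knurled brass cap, 30 mm diameter, 22 mm tall, on one of the ports: point on its axis at the middle of its flat top, 42 mm above the block's top face. z points up. A short blue paint line on the top runs from the axis along this frame's x axis. Below its lower rim (20 mm above the block) is a slimmer steel hexagon, 22 mm across flats. Which cap is on which port varies.
- cap_3 (a joint): travel of this cap along its thread, rad: 0 as found, + clockwise seen from above (tightening). A sound cap is already home on its washer and this cannot grow. A slack cap runs on at about 0.1 N m, by about a tenth of a turn, and then comes up hard against its washer. Unscrewing lowers the value. It stays where it is left.
- seal_3 (a joint): wind-up of the sealing washer under this cap, rad: 0 as found, + clockwise. Once the cap is home, cap and washer turn together: they break away at about 0.3 N m and the torque then climbs by 0.04 N m per 0.01 rad (0.5 N m at 0.05 rad, 1 N m at 0.175 rad). About 0.07 rad of it stays when let go, the rest springs back. Grip with 40 N or more, or the pads slip on the cap.
- marker_ring: loose red plastic marker collar, a plain ring 52 mm outside, 35 mm inside, 16 mm tall, about 30 g, lying flat on the worktop to the right of the manifold. Origin at the centre of its underside, z up. It passes over a cap with 2.5 mm to spare all round and then rests on the block's top face round the foot of the port, below the cap's rim.
- ring_centre (a point): centre of the red collar, at half its height (8 mm above its underside)
- pressure_gauge: bystander: loose dial pressure gauge lying on its back beyond the manifold, 91 x 66 x 29 mm
- screw_dish: bystander: loose small aluminium dish of screws, 66 mm across, 16 mm tall, near the front right corner of the manifold
- tape_reel: bystander: loose blue reel of thread tape, 56 mm across, 13 mm tall, to the right of the manifold, beyond the collar

How it is judged:
By the outcome, as a careful person would: the job done as asked, in the order asked, and still so for the second after the job is handed in, with the robot touching nothing.
It also fails if it takes over 72 s, if anything falls off the work surface, if the arm or the gripper's body presses on something with over 40 N, if the wrist force passes 120 N, or if a joint passes its speed limit or range.

### The arm

A 7-joint arm with a two-finger parallel gripper is mounted at the origin on the work surface; the furniture and walls round the work are solid. World frame = base frame: x ahead of the robot, y to its left, z up, the work surface at z = 0. Lengths are in m, angles in rad, forces in N, time in s.
With the tool pointing down it reaches from about 0.425 to 0.925 m from the base axis. Payload 6.8 kg.
Tool frame: the origin (TCP) lies between the finger pads; the fingertips stand finger_overhang ahead of it and the grasp point (between the pads) lies 6 mm ahead of it (finger_overhang is the distance from the TCP to the fingertips, in m); z points along the fingers, y is the line along which they close (so a half turn about z gives the same grasp; the last joint's range is limited). The gripper opens to 85 mm and grips with 20 to 120 N. Pads are 22 mm wide; open, the fingers measure 114 mm over their backs; the gripper's body (76 mm by 85 mm) begins 54 mm behind the grasp point. The pads swing forward as they close: fully open they stand 13 mm farther back than shut.
Start: joints at [-1.381, 0.477, 0.022, 1.555, -0.011, 1.109, -0.083], TCP at [0.198, 0.645, 0.256] pointing down, gripper open.
Joint ranges: [-2.96, 2.96], [-0.34, 2.1], [-1.41, 1.46], [0.24, 2.44], [-1.37, 4.51], [0.17, 1.92], [-2.96, 2.96]. Speed limits (rad/s): [2.39, 2.39, 3.14, 3.14, 3.14, 3.14, 3.14].

### API

Orientations are given as a unit quaternion [w, x, y, z].
In Python, from station import * gives the robot as it stands.
- The arm moves only by the tool drive_tool, never from a script. Its argument "increments" is a list of rows, each an object of numbers: "claw": the finger opening in m, from 0 to 0.0854; "dx", "dy", "dz": the shift along the tool's x, y, z in m; "wx", "wy", "wz": the turn, a rotation vector about the tool's x, y, z in degrees. A call has 1 to 20 rows; each row shifts and turns the commanded pose from where the row before left it, along the tool's axes as they then stand; what a row does not reach is not made up. A row lasts 1/8 s, in which the tool goes at most 62.5 mm and 10.7 degrees, less where a joint would pass 70% of its speed; a pose out of reach is approached as far as the arm can. A call with a gripper value outside its range is refused whole. The fingers move at their own pace and stop on an object; "newtons" is the grip in N (left out, the last holds). Time passes only in rows, so rows that do not move let the fingers close. It gives the time, the measured TCP pose, the force, the opening and the grip force at its end, in the units of the state.
- get_obs(): the state, without advancing time (a new reading comes with each control period).
- read_camera(name): name is "scene" or "top"; returns (picture, depth): 480x640x3 uint8, red, green, blue; 480x640 float32, m along the optical axis (not along the pixel's ray), 0 where there is no reading.
- calibration(name): a dict with "intrinsics" (3x3 intrinsics, pixels), "k1" (the pictures are not rectified: a ray, as slopes to the right and down, at radius r is drawn at 1 + k1 r^2 times it, then the intrinsics apply), "R" (3x3) and "t" (3): a world point X has camera coordinates R X + t. Camera axes: x right, y down, z forward; pixel columns grow to the right and rows downward; lengths in m; the calibration is good to about 2 mm. A picture is of the moment at which its call begins. calibration takes no time and is no camera call.
- hand_in(): hands the job in; it is judged then, once.
The state is a dict: "t": time; "q": joint angles; "joint_vel": joint speeds; "joint_torque": joint torques, N m; "eef_pos": TCP position; "tool_rot": TCP orientation; "contact_force": force on the tool from outside, world axes, zero at the start; "torque": the same for the moment, N m; "gripper_width": opening from 0.0 (shut) to 1.0 (fully open); "grasp_force": force on a finger pad.
Only numpy, scipy, OpenCV 4.12 (cv2) and the standard library are available. Lean on these libraries where they do the work, as an engineer would, in place of code of your own. Each camera call takes 0.05 s, during which the arm holds its last target. There are 200 camera calls.

## Working session

There is one attempt and no reset: what is moved stays moved. The work goes in short steps, Python scripts to look and compute and a tool call to move; the robot and the scene stay as the last step left them, time stands still between calls to the robot, and variables do not carry over. Pictures are saved under pics/ and viewed, at most 10 in all, crops included, and the job is handed in when it is done.

Besides the shell and the picture viewer there is one more tool, called after "Emit:" in YAML: its name, and indented under it one key for each argument. drive_tool: Moves the arm, as the interface text tells. Its arguments: {"type":"object","properties":{"increments":{"type":"array","items":{"type":"object","properties":{"claw":{"type":"number"},"dx":{"type":"number"},"dy":{"type":"number"},"dz":{"type":"number"},"wx":{"type":"number"},"wy":{"type":"number"},"wz":{"type":"number"}}}},"newtons":{"type":"number"}},"required":["increments"]}

```bash
mkdir -p pics
python3 - <<'E'
from station import *
import cv2,numpy as np
o=get_obs()
for k,v in o.items(): print(k,np.round(v,3))
for n in("scene","top"):
    p,d=read_camera(n); cv2.imwrite(f"pics/{n}0.png",p[:,:,::-1]); np.savez(f"{n}0.npz",p=p,d=d)
    print(calibration(n))
try: print(finger_overhang)
except Exception as e: print(e)
E
```

```text
t 0.0
q [-1.381  0.478  0.022  1.556 -0.011  1.109 -0.083]
joint_vel [-0.001  0.001  0.002 -0.001  0.003  0.002 -0.001]
joint_torque [ 1.0000e-03 -5.9644e+01  1.6080e+00 -2.8119e+01  1.3000e-02  9.0000e-03
 -0.0000e+00]
eef_pos [0.198 0.645 0.255]
tool_rot [-0.     0.148  0.989 -0.001]
contact_force [-0.337 -0.375  0.516]
torque [-0.045 -0.011  0.019]
grasp_force 0.0
gripper_width 1.0
{'intrinsics': array([[470.92987809,   0.        , 313.71988694],
       [  0.        , 470.92987809, 238.84882279],
       [  0.        ,   0.        ,   1.        ]]), 'k1': 0.004093925654320722, 'R': array([[ 0.53674481, -0.84365995, -0.0119539 ],
       [-0.58553069, -0.36224482, -0.72521204],
       [ 0.60750212,  0.39625317, -0.68842182]]), 't': array([-0.36743492,  0.36222053,  0.58143139])}
{'intrinsics': array([[502.73635003,   0.        , 315.27294888],
       [  0.        , 502.73635003, 231.32150422],
       [  0.        ,   0.        ,   1.        ]]), 'k1': -0.024480925276017557, 'R': array([[ 0.01205213, -0.99986079, -0.01153871],
       [-0.98831745, -0.01015805, -0.15207049],
       [ 0.15193211,  0.01323668, -0.98830229]]), 't': array([-0.08195694,  0.55465331,  0.86613006])}
0.025
```

View pics/top0.png

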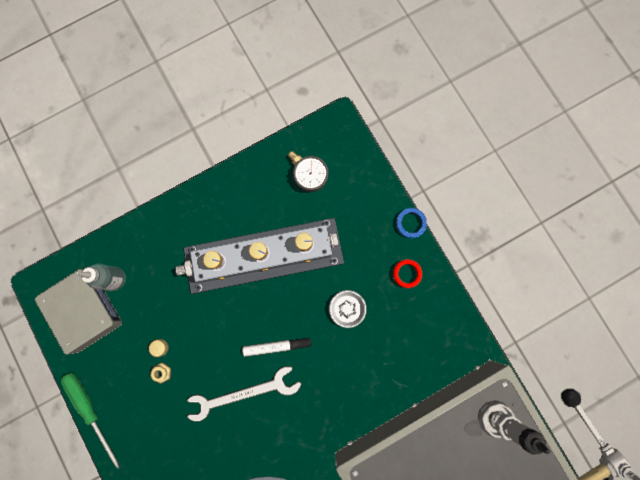

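View pics/scene0.png

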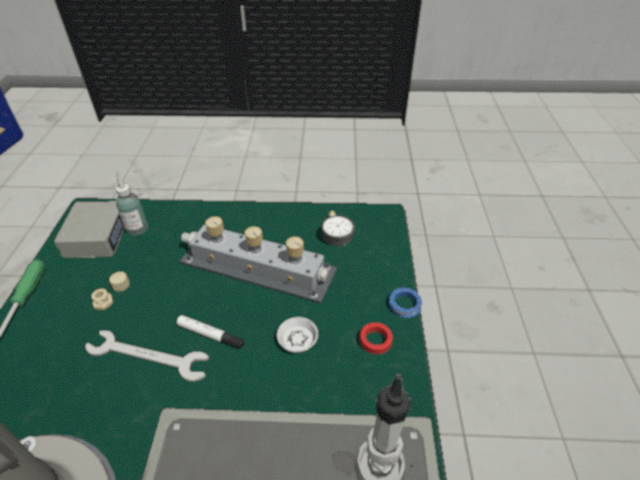

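The top view shows caps at (212,260), (258,251) and (304,242), and the collar at (407,274). The reel is at (411,222), the dish at (347,309) and the gauge at (310,173). The scene view agrees.

```bash
cat > h.py <<'E'
from station import *
import cv2,numpy as np
def ray(n,uv):
    c=calibration(n);K=c["intrinsics"];uv=np.atleast_2d(np.asarray(uv,float))
    s=(uv-[K[0,2],K[1,2]])/K[0,0]; u=s.copy()
    for _ in range(8): u=s/(1+c["k1"]*(u**2).sum(1,keepdims=True))
    d=np.c_[u,np.ones(len(u))]@c["R"]
    return -c["R"].T@c["t"],d
def plane(n,uv,z):
    o,d=ray(n,uv); return o+d*((z-o[2])/d[:,2])[:,None]
def proj(n,X):
    c=calibration(n);K=c["intrinsics"];p=np.atleast_2d(X)@c["R"].T+c["t"];u=p[:,:2]/p[:,2:]
    return u*(1+c["k1"]*(u**2).sum(1,keepdims=True))*K[0,0]+[K[0,2],K[1,2]]
def circ(xy): # LSQ circle
    A=np.c_[2*xy,np.ones(len(xy))];s=np.linalg.lstsq(A,(xy**2).sum(1),rcond=None)[0]
    return s[:2],np.sqrt(s[2]+s[0]**2+s[1]**2)
def red(p):
    h=cv2.cvtColor(p,cv2.COLOR_RGB2HSV);return (((h[...,0]<8)|(h[...,0]>172))&(h[...,1]>150)&(h[...,2]>80)).astype(np.uint8)
def brass(p):
    h=cv2.cvtColor(p,cv2.COLOR_RGB2HSV);return ((h[...,0]>10)&(h[...,0]<30)&(h[...,1]>60)&(h[...,2]>110)).astype(np.uint8)
E
python3 - <<'E'
from h import *
est={}
for n in("top","scene"):
    p=np.load(n+"0.npz")["p"]
    for nm,m in(("brass",brass(p)),("red",red(p))):
        k,_,st,ce=cv2.connectedComponentsWithStats(m)
        for i in range(1,k):
            if st[i,4]>60:
                print(n,nm,st[i],ce[i].round(1),"z.09:",plane(n,ce[i],.09)[0].round(4),"z.016:",plane(n,ce[i],.016)[0].round(4))
    c,h=cv2.findContours(red(p),cv2.RETR_CCOMP,cv2.CHAIN_APPROX_NONE)
    for i,x in enumerate(c):
        if len(x)>25:
            for z in(0,.016): print(n,"ring contour hole" if h[0,i,3]>=0 else "outer",z,circ(plane(n,x[:,0],z)[:,:2]))
E
```

```text
top brass [289 152  13  11  75] [294.6 156.8] z.09: [ 0.6797 -0.0386  0.09  ] z.016: [ 0.7026 -0.0343  0.016 ]
top brass [295 233  18  18 235] [303.2 241.3] z.09: [ 0.5307 -0.056   0.09  ] z.016: [ 0.5405 -0.0532  0.016 ]
top brass [249 242  18  18 242] [257.4 250.4] z.09: [0.5144 0.0217 0.09  ] z.016: [0.5228 0.0313 0.016 ]
top brass [203 251  20  18 261] [212.  259.5] z.09: [0.4979 0.0987 0.09  ] z.016: [0.5049 0.115  0.016 ]
top brass [149 340  19  17 255] [157.8 347.9] z.09: [0.3494 0.1831 0.09  ] z.016: [0.3435 0.2067 0.016 ]
top brass [151 363  20  20 270] [160.6 372.8] z.09: [0.3092 0.1762 0.09  ] z.016: [0.2998 0.1992 0.016 ]
top brass [583 466  28  14 199] [599.6 473.9] z.09: [ 0.1596 -0.5367  0.09  ] z.016: [ 0.1371 -0.5758  0.016 ]
top red [393 259  29  29 381] [407.4 273.2] z.09: [ 0.4783 -0.2326  0.09  ] z.016: [ 0.4836 -0.2453  0.016 ]
top outer 0 (array([ 0.48472853, -0.24785231]), np.float64(0.02598957832634348))
top outer 0.016 (array([ 0.48358464, -0.24512586]), np.float64(0.025546919530352263))
top ring contour hole 0 (array([ 0.48449525, -0.24768201]), np.float64(
[... 332 characters left out ...]
 ]
scene brass [286 237  18  20 170] [295.  248.2] z.09: [ 0.5213 -0.0671  0.09  ] z.016: [ 0.5818 -0.0226  0.016 ]
scene brass [110 277  19  14 114] [119.9 285. ] z.09: [0.3044 0.1242 0.09  ] z.016: [0.3367 0.1936 0.016 ]
scene red [360 323  32  31 575] [375.5 337.6] z.09: [ 0.431  -0.2677  0.09  ] z.016: [ 0.4798 -0.2492  0.016 ]
scene outer 0 (array([ 0.49099081, -0.24481974]), np.float64(0.028049326047010187))
scene outer 0.016 (array([ 0.48042476, -0.24881272]), np.float64(0.027367860160574787))
scene ring contour hole 0 (array([ 0.49061152, -0.24494269]), np.float64(0.015906622854370455))
scene ring contour hole 0.016 (array([ 0.48005469, -0.24893268]), np.float64(0.01552016719317816))
```

Run:
```python
from h import *
t=cv2.imread("pics/top0.png")[215:300,170:440];s=cv2.imread("pics/scene0.png")[200:310,170:350]
a=cv2.resize(t,None,fx=2.9,fy=2.9,interpolation=2);b=cv2.resize(s,None,fx=3,fy=3,interpolation=2)
o=np.zeros((590,790,3),np.uint8);o[:a.shape[0],:a.shape[1]]=a[:590,:790];o[250:250+b.shape[0],:b.shape[1]]=b
cv2.imwrite("pics/crop.png",o)
```

```text
(no output)
```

View pics/crop.png

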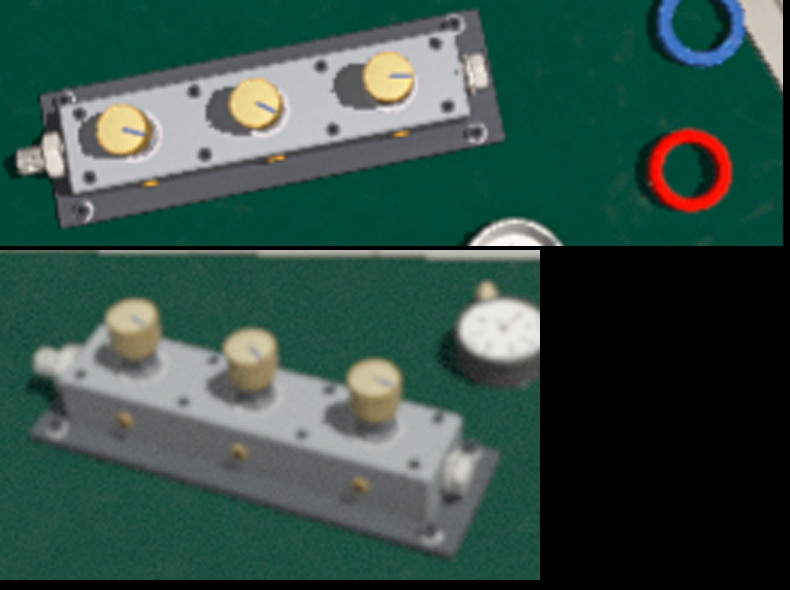

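Run:
```python
from h import *
def p3(n,m,d,er=1):
    m=cv2.erode(m,np.ones((3,3),np.uint8)) if er else m
    v,u=np.nonzero((m>0)&(d>0)); o,r=ray(n,np.c_[u,v]); return o+r*d[v,u][:,None]
for n in("top","scene"):
    f=np.load(n+"0.npz");p,d=f["p"],f["d"]
    k,L,st,ce=cv2.connectedComponentsWithStats(brass(p))
    for i in range(1,k):
        if 130<st[i,4]<280 and (215 if n=="scene" else 230)<ce[i][1]<262:
            X=p3(n,(L==i).astype(np.uint8),d); t=X[X[:,2]>np.percentile(X[:,2],90)-.006]
            print(n,ce[i].round(0),"top med",np.median(t,0).round(4),"span",np.ptp(t,0).round(3),len(t), "noise z",t[:,2].std().round(4))
    X=p3(n,red(p),d,0);print(n,"ring",np.median(X,0).round(4),(X.min(0)/2+X.max(0)/2).round(4))
    h=cv2.cvtColor(p,cv2.COLOR_RGB2HSV);g=((h[...,0]>70)&(h[...,0]<90)&(h[...,1]>120)).astype(np.uint8)
    X=p3(n,g,d)
    A=np.c_[X[:,:2],np.ones(len(X))];c=np.linalg.lstsq(A,X[:,2],rcond=None)[0];print("table plane z=",c.round(4))
    # block top grey: fit horizontal points
    o,r=ray(n,np.stack(np.meshgrid(np.arange(640),np.arange(480)),-1).reshape(-1,2));X=o+r*d.reshape(-1,1)
    s=X[(abs(X[:,2]-.048)<.006)&(X[:,0]>.42)&(X[:,0]<.62)&(abs(X[:,1])<.2)]
    print("block",cv2.minAreaRect(s[:,:2].astype(np.float32)),np.median(s[:,2]), s[:,:2].mean(0))
```

```text
top [303. 241.] top med [ 0.5296 -0.054   0.0885] span [0.025 0.024 0.009] 149 noise z 0.0015
top [257. 250.] top med [0.5159 0.0241 0.0884] span [0.026 0.026 0.007] 148 noise z 0.0015
top [212. 259.] top med [0.4989 0.1011 0.0886] span [0.026 0.027 0.009] 159 noise z 0.0015
top ring [ 0.4841 -0.2466  0.0135] [ 0.4849 -0.2458  0.0064]
table plane z= [-0.0005  0.0012 -0.0014]
block ((0.514326810836792, 0.024500958621501923), (0.056235797703266144, 0.26389485597610474), 11.897988319396973) 0.046485580506146706 [0.51362342 0.02037769]
scene [215. 228.] top med [0.4904 0.088  0.0851] span [0.022 0.016 0.008] 47 noise z 0.0023
scene [254. 239.] top med [0.5066 0.0099 0.0846] span [0.019 0.014 0.008] 40 noise z 0.0022
scene [295. 248.] top med [ 0.5227 -0.0675  0.0861] span [0.016 0.015 0.008] 32 noise z 0.0023
scene ring [ 0.482  -0.2486  0.015 ] [ 0.4892 -0.2445  0.0087]
table plane z= [0.0004 0.0009 0.0002]
block ((0.5146546959877014, 0.024905525147914886), (0.059816475957632065, 0.27007028460502625), 11.82231330871582) 0.04843184895504282 [0.51065845 0.01123575]
```

Emit:
drive_tool:
  increments:
    - {"dx":-0.0319,"dy":-0.0309,"claw":0.056}
    - {"dx":-0.0319,"dy":-0.0309}
    - {"dx":-0.0319,"dy":-0.0309}
    - {"dx":-0.0319,"dy":-0.0309}
    - {"dx":-0.0319,"dy":-0.0309}
    - {"dx":-0.0319,"dy":-0.0309}
    - {"dx":-0.0319,"dy":-0.0309}
    - {"dx":-0.0319,"dy":-0.0309}
    - {"dx":-0.0319,"dy":-0.0309}
    - {"dx":-0.0319,"dy":-0.0309}
    - {"dx":-0.0319,"dy":-0.0309}
    - {"dx":-0.0319,"dy":-0.0309}
    - {"dx":-0.0319,"dy":-0.0309}
    - {"dx":-0.0319,"dy":-0.0309}
    - {"wz":9.75,"dz":0.02}
    - {"wz":9.75,"dz":0.02}
    - {"wz":9.75,"dz":0.02}
    - {"wz":9.75,"dz":0.02}
    - {}
    - {}
  newtons: 60

```text
schema error: expected keys claw, dx, dy, dz, wx, wy, wz
```

```bash
cat > st.py <<'E'
from h import *
from scipy.spatial.transform import Rotation as R
def st():
    o=get_obs();w,x,y,z=o["tool_rot"];M=R.from_quat([x,y,z,w]).as_matrix()
    print("t",round(o["t"],2),"pos",np.round(o["eef_pos"],4),"yaw_y",round(np.degrees(np.arctan2(M[1,1],M[0,1])),2),"zaxis",M[:,2].round(4),"F",np.round(o["contact_force"],1),"T",np.round(o["torque"],3),"w",round(o["gripper_width"],3),"g",round(o["grasp_force"],1),"q7",round(o["q"][6],2));return o,M
def to(X,yaw=None):
    o,M=st();print("shift tool",(M.T@(np.array(X)-o["eef_pos"])).round(4))
    if yaw is not None:print("then wz",round((np.degrees(np.arctan2(M[1,1],M[0,1]))-yaw+90)%180-90,2))
mid=np.array([.515,.0225]);ro=np.array([-.206,.9785])
L,Mi,Rt=mid+.08*ro,mid,mid-.08*ro
E
python3 -c "
from st import *
to([*L,.085],34)
for n in('top','scene'):
    p,d=read_camera(n);u=proj(n,[*L,.09])[0].astype(int);print(u)
    c=p[max(u[1]-60,0):u[1]+60,max(u[0]-75,0):u[0]+75,::-1];cv2.imwrite('pics/a_'+n+'.png',cv2.resize(c,None,fx=2.6,fy=2.6,interpolation=2))
a=[cv2.resize(cv2.imread('pics/a_%s.png'%n),(390,312)) for n in('top','scene')];cv2.imwrite('pics/a.png',np.hstack(a))
"
```

```text
t 0.1 pos [0.1979 0.6448 0.2554] yaw_y 72.94 zaxis [-4.0e-04 -1.6e-03 -1.0e+00] F [-1.1 -0.  -0.3] T [-0.054  0.039  0.005] w 0.999 g 0.0 q7 -0.08
shift tool [-0.447  -0.4316  0.1712]
then wz 38.94
[210 259]
[212 221]
```

View pics/a.png

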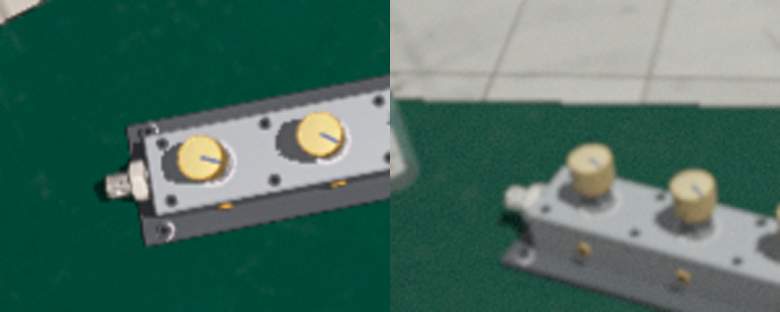

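The arm has not moved, because every row needs all seven keys. The picture shows the left cap top near (211,259) in top and (214,222) in scene, against predicted (210,259) and (212,221).

Emit:
drive_tool:
  increments:
    - {"dx":-0.0319,"dy":-0.0309,"dz":0,"wx":0,"wy":0,"wz":0,"claw":0.056}
    - {"dx":-0.0319,"dy":-0.0309,"dz":0,"wx":0,"wy":0,"wz":0,"claw":0.056}
    - {"dx":-0.0319,"dy":-0.0309,"dz":0,"wx":0,"wy":0,"wz":0,"claw":0.056}
    - {"dx":-0.0319,"dy":-0.0309,"dz":0,"wx":0,"wy":0,"wz":0,"claw":0.056}
    - {"dx":-0.0319,"dy":-0.0309,"dz":0,"wx":0,"wy":0,"wz":0,"claw":0.056}
    - {"dx":-0.0319,"dy":-0.0309,"dz":0,"wx":0,"wy":0,"wz":0,"claw":0.056}
    - {"dx":-0.0319,"dy":-0.0309,"dz":0,"wx":0,"wy":0,"wz":0,"claw":0.056}
    - {"dx":-0.0319,"dy":-0.0309,"dz":0,"wx":0,"wy":0,"wz":0,"claw":0.056}
    - {"dx":-0.0319,"dy":-0.0309,"dz":0,"wx":0,"wy":0,"wz":0,"claw":0.056}
    - {"dx":-0.0319,"dy":-0.0309,"dz":0,"wx":0,"wy":0,"wz":0,"claw":0.056}
    - {"dx":-0.0319,"dy":-0.0309,"dz":0,"wx":0,"wy":0,"wz":0,"claw":0.056}
    - {"dx":-0.0319,"dy":-0.0309,"dz":0,"wx":0,"wy":0,"wz":0,"claw":0.056}
    - {"dx":-0.0319,"dy":-0.0309,"dz":0,"wx":0,"wy":0,"wz":0,"claw":0.056}
    - {"dx":-0.0319,"dy":-0.0309,"dz":0,"wx":0,"wy":0,"wz":0,"claw":0.056}
    - {"dx":0,"dy":0,"dz":0.02,"wx":0,"wy":0,"wz":9.75,"claw":0.056}
    - {"dx":0,"dy":0,"dz":0.02,"wx":0,"wy":0,"wz":9.75,"claw":0.056}
    - {"dx":0,"dy":0,"dz":0.02,"wx":0,"wy":0,"wz":9.75,"claw":0.056}
    - {"dx":0,"dy":0,"dz":0.02,"wx":0,"wy":0,"wz":9.75,"claw":0.056}
    - {"dx":0,"dy":0,"dz":0,"wx":0,"wy":0,"wz":0,"claw":0.056}
    - {"dx":0,"dy":0,"dz":0,"wx":0,"wy":0,"wz":0,"claw":0.056}
  newtons: 60

```text
t: 2.7
eef_pos: [0.4984, 0.1008, 0.1769]
tool_rot: [0.0, 0.469, 0.883, 0.0]
contact_force: [-0.8, -0.4, -0.7]
gripper_width: 0.653
grasp_force: 0.0
```

```bash
python3 -c "
from st import *
to([*L,.085],34)
for n in('top','scene'):
    p,d=read_camera(n);u=proj(n,[*L,.09])[0].astype(int)
    c=p[max(u[1]-60,0):u[1]+60,max(u[0]-75,0):u[0]+75,::-1];cv2.imwrite('pics/a_'+n+'.png',cv2.resize(c,None,fx=2.6,fy=2.6,interpolation=2))
a=[cv2.resize(cv2.imread('pics/a_%s.png'%n),(390,312)) for n in('top','scene')];cv2.imwrite('pics/b.png',np.hstack(a))
"
```

```text
t 2.7 pos [0.4984 0.1008 0.1769] yaw_y 34.12 zaxis [ 6.e-04  2.e-04 -1.e+00] F [-0.8 -0.4 -0.7] T [ 0.031 -0.033 -0.022] w 0.653 g 0.0 q7 0.45
shift tool [-0.0001  0.      0.0919]
then wz 0.12
```

View pics/b.png

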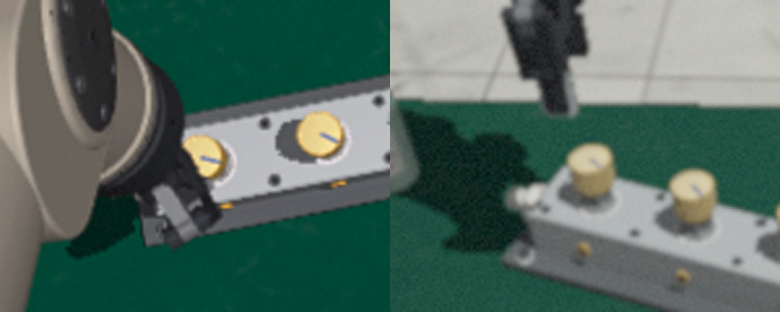

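The gripper hangs over the left cap with no contact. It looks displaced in both views only because it is higher than the cap. Next I descend and grip.

Emit:
drive_tool:
  increments:
    - {"dx":0,"dy":0,"dz":0.023,"wx":0,"wy":0,"wz":0,"claw":0.056}
    - {"dx":0,"dy":0,"dz":0.023,"wx":0,"wy":0,"wz":0,"claw":0.056}
    - {"dx":0,"dy":0,"dz":0.023,"wx":0,"wy":0,"wz":0,"claw":0.056}
    - {"dx":0,"dy":0,"dz":0.023,"wx":0,"wy":0,"wz":0,"claw":0.056}
    - {"dx":0,"dy":0,"dz":0,"wx":0,"wy":0,"wz":0,"claw":0.04}
    - {"dx":0,"dy":0,"dz":0,"wx":0,"wy":0,"wz":0,"claw":0.035}

```text
t: 3.55
eef_pos: [0.4988, 0.1008, 0.0853]
tool_rot: [0.0, 0.47, 0.883, 0.001]
contact_force: [0.9, 0.3, -0.1]
gripper_width: 0.411
grasp_force: 0.0
```

```bash
python3 -c "
from st import *
st()"
```

```text
t 3.55 pos [0.4988 0.1008 0.0853] yaw_y 33.96 zaxis [ 1.4e-03  6.0e-04 -1.0e+00] F [ 0.9  0.3 -0.1] T [ 0.035 -0.047 -0.016] w 0.411 g 0.0 q7 0.53
```

Emit:
drive_tool:
  increments:
    - {"dx":0,"dy":0,"dz":0,"wx":0,"wy":0,"wz":0,"claw":0.025}
    - {"dx":0,"dy":0,"dz":0,"wx":0,"wy":0,"wz":0,"claw":0.025}
    - {"dx":0,"dy":0,"dz":0,"wx":0,"wy":0,"wz":0,"claw":0.025}
  newtons: 60

```text
t: 3.92
eef_pos: [0.4985, 0.1006, 0.0857]
tool_rot: [0.0, 0.47, 0.883, 0.001]
contact_force: [-2.6, -0.9, 5.7]
gripper_width: 0.333
grasp_force: 58.7
```

```bash
python3 -c "
from st import *
st()"
```

```text
t 3.92 pos [0.4985 0.1006 0.0857] yaw_y 33.94 zaxis [ 1.2e-03  7.0e-04 -1.0e+00] F [-2.6 -0.9  5.7] T [-0.335  0.478 -0.013] w 0.333 g 58.7 q7 0.53
```

Emit:
drive_tool:
  increments:
    - {"dx":0,"dy":0,"dz":0,"wx":0,"wy":0,"wz":1,"claw":0.025}
    - {"dx":0,"dy":0,"dz":0,"wx":0,"wy":0,"wz":1,"claw":0.025}
    - {"dx":0,"dy":0,"dz":0,"wx":0,"wy":0,"wz":0,"claw":0.025}

```text
t: 4.3
eef_pos: [0.4986, 0.1007, 0.0857]
tool_rot: [0.0, 0.485, 0.875, 0.001]
contact_force: [-1.5, -0.3, 4.8]
gripper_width: 0.336
grasp_force: 58.7
```

```bash
python3 -c "
from st import *
st()"
```

```text
t 4.3 pos [0.4986 0.1007 0.0857] yaw_y 31.99 zaxis [ 1.4e-03  6.0e-04 -1.0e+00] F [-1.5 -0.3  4.8] T [-0.285  0.363  0.227] w 0.336 g 58.7 q7 0.51
```

Emit:
drive_tool:
  increments:
    - {"dx":0,"dy":0,"dz":0,"wx":0,"wy":0,"wz":1,"claw":0.025}
    - {"dx":0,"dy":0,"dz":0,"wx":0,"wy":0,"wz":1,"claw":0.025}
    - {"dx":0,"dy":0,"dz":0,"wx":0,"wy":0,"wz":0,"claw":0.025}

```text
t: 4.68
eef_pos: [0.4987, 0.1007, 0.0857]
tool_rot: [0.001, 0.5, 0.866, 0.001]
contact_force: [-1.8, -1.1, 6.1]
gripper_width: 0.333
grasp_force: 58.8
```

```bash
python3 -c "
from st import *
st()"
```

```text
t 4.67 pos [0.4987 0.1007 0.0857] yaw_y 29.99 zaxis [ 1.5e-03  6.0e-04 -1.0e+00] F [-1.8 -1.1  6.1] T [-0.328  0.355  0.358] w 0.333 g 58.8 q7 0.48
```

Emit:
drive_tool:
  increments:
    - {"dx":0,"dy":0,"dz":0,"wx":0,"wy":0,"wz":1,"claw":0.025}
    - {"dx":0,"dy":0,"dz":0,"wx":0,"wy":0,"wz":1,"claw":0.025}
    - {"dx":0,"dy":0,"dz":0,"wx":0,"wy":0,"wz":0,"claw":0.025}

```text
t: 5.05
eef_pos: [0.4988, 0.1008, 0.0857]
tool_rot: [0.001, 0.515, 0.857, 0.001]
contact_force: [-2.3, -0.6, 5.9]
gripper_width: 0.331
grasp_force: 58.8
```

```bash
python3 -c "
from st import *
st()"
```

```text
t 5.05 pos [0.4988 0.1008 0.0857] yaw_y 28.02 zaxis [ 1.8e-03  5.0e-04 -1.0e+00] F [-2.3 -0.6  5.9] T [-0.295  0.405  0.446] w 0.331 g 58.8 q7 0.45
```

Emit:
drive_tool:
  increments:
    - {"dx":0,"dy":0,"dz":0,"wx":0,"wy":0,"wz":1,"claw":0.025}
    - {"dx":0,"dy":0,"dz":0,"wx":0,"wy":0,"wz":1,"claw":0.025}
    - {"dx":0,"dy":0,"dz":0,"wx":0,"wy":0,"wz":0,"claw":0.025}

```text
t: 5.42
eef_pos: [0.4989, 0.1008, 0.0858]
tool_rot: [0.001, 0.53, 0.848, 0.001]
contact_force: [-1.3, -0.1, 5.0]
gripper_width: 0.333
grasp_force: 58.8
```

```bash
python3 -c "
from st import *
st()"
```

```text
t 5.42 pos [0.4989 0.1008 0.0858] yaw_y 26.04 zaxis [ 2.e-03  5.e-04 -1.e+00] F [-1.3 -0.1  5. ] T [-0.322  0.265  0.621] w 0.333 g 58.8 q7 0.43
```

Left cap is sound at about 0.6 N m. Next is the middle cap.

Emit:
drive_tool:
  increments:
    - {"dx":0,"dy":0,"dz":0,"wx":0,"wy":0,"wz":0,"claw":0.056}
    - {"dx":0,"dy":0,"dz":0,"wx":0,"wy":0,"wz":0,"claw":0.056}
    - {"dx":0,"dy":0,"dz":-0.024,"wx":0,"wy":0,"wz":0,"claw":0.056}
    - {"dx":0,"dy":0,"dz":-0.024,"wx":0,"wy":0,"wz":0,"claw":0.056}
    - {"dx":-0.0388,"dy":-0.0098,"dz":0,"wx":0,"wy":0,"wz":0,"claw":0.056}
    - {"dx":-0.0388,"dy":-0.0098,"dz":0,"wx":0,"wy":0,"wz":0,"claw":0.056}
    - {"dx":0,"dy":0,"dz":0,"wx":0,"wy":0,"wz":-8,"claw":0.056}
    - {"dx":0,"dy":0,"dz":0.024,"wx":0,"wy":0,"wz":0,"claw":0.056}
    - {"dx":0,"dy":0,"dz":0.024,"wx":0,"wy":0,"wz":0,"claw":0.04}
    - {"dx":0,"dy":0,"dz":0,"wx":0,"wy":0,"wz":0,"claw":0.025}
    - {"dx":0,"dy":0,"dz":0,"wx":0,"wy":0,"wz":0,"claw":0.025}
    - {"dx":0,"dy":0,"dz":0,"wx":0,"wy":0,"wz":0,"claw":0.025}
    - {"dx":0,"dy":0,"dz":0,"wx":0,"wy":0,"wz":0,"claw":0.025}

```text
t: 7.05
eef_pos: [0.5139, 0.0231, 0.0827]
tool_rot: [-0.0, 0.469, 0.883, -0.001]
contact_force: [7.7, 2.2, -27.8]
gripper_width: 0.332
grasp_force: 61.2
```

```bash
python3 -c "
from st import *
st()"
```

```text
t 7.05 pos [0.5139 0.0231 0.0827] yaw_y 34.0 zaxis [-1.e-03 -8.e-04 -1.e+00] F [  7.7   2.2 -27.8] T [ 0.386 -1.437  0.033] w 0.332 g 61.2 q7 0.71
```

Emit:
drive_tool:
  increments:
    - {"dx":0,"dy":0,"dz":0,"wx":0,"wy":0,"wz":1,"claw":0.025}
    - {"dx":0,"dy":0,"dz":0,"wx":0,"wy":0,"wz":1,"claw":0.025}
    - {"dx":0,"dy":0,"dz":0,"wx":0,"wy":0,"wz":1,"claw":0.025}
    - {"dx":0,"dy":0,"dz":0,"wx":0,"wy":0,"wz":1,"claw":0.025}
    - {"dx":0,"dy":0,"dz":0,"wx":0,"wy":0,"wz":0,"claw":0.025}

```text
t: 7.68
eef_pos: [0.5142, 0.0233, 0.0827]
tool_rot: [-0.0, 0.5, 0.866, -0.0]
contact_force: [8.8, 2.2, -29.1]
gripper_width: 0.336
grasp_force: 61.1
```

```bash
python3 -c "
from st import *
st()"
```

```text
t 7.67 pos [0.5142 0.0233 0.0827] yaw_y 30.0 zaxis [-6.e-04 -7.e-04 -1.e+00] F [  8.8   2.2 -29.1] T [ 0.468 -1.573 -0.067] w 0.336 g 61.1 q7 0.65
```

Emit:
drive_tool:
  increments:
    - {"dx":0,"dy":0,"dz":0.0025,"wx":0,"wy":0,"wz":0,"claw":0.025}
    - {"dx":0,"dy":0,"dz":0,"wx":0,"wy":0,"wz":0,"claw":0.025}

```text
t: 7.92
eef_pos: [0.5143, 0.0232, 0.0823]
tool_rot: [-0.0, 0.5, 0.866, 0.0]
contact_force: [-0.6, 3.5, -0.9]
gripper_width: 0.334
grasp_force: 64.3
```

```bash
python3 -c "
from st import *
st()"
```

```text
t 7.92 pos [0.5143 0.0232 0.0823] yaw_y 29.98 zaxis [-5.e-04  1.e-03 -1.e+00] F [-0.6  3.5 -0.9] T [0.576 0.346 0.008] w 0.334 g 64.3 q7 0.65
```

Emit:
drive_tool:
  increments:
    - {"dx":0,"dy":0,"dz":0,"wx":0,"wy":0,"wz":1,"claw":0.025}
    - {"dx":0,"dy":0,"dz":0,"wx":0,"wy":0,"wz":1,"claw":0.025}
    - {"dx":0,"dy":0,"dz":0,"wx":0,"wy":0,"wz":1,"claw":0.025}
    - {"dx":0,"dy":0,"dz":0,"wx":0,"wy":0,"wz":0,"claw":0.025}

```text
t: 8.43
eef_pos: [0.5145, 0.0233, 0.0822]
tool_rot: [-0.0, 0.523, 0.852, 0.001]
contact_force: [-1.2, 5.6, 3.2]
gripper_width: 0.337
grasp_force: 64.4
```

```bash
python3 -c "
from st import *
st()"
```

```text
t 8.43 pos [0.5145 0.0233 0.0822] yaw_y 26.91 zaxis [ 2.0e-04  1.2e-03 -1.0e+00] F [-1.2  5.6  3.2] T [ 0.999  0.484 -0.109] w 0.337 g 64.4 q7 0.61
```

Emit:
drive_tool:
  increments:
    - {"dx":0,"dy":0,"dz":0,"wx":0,"wy":0,"wz":2,"claw":0.025}
    - {"dx":0,"dy":0,"dz":0,"wx":0,"wy":0,"wz":2,"claw":0.025}
    - {"dx":0,"dy":0,"dz":0,"wx":0,"wy":0,"wz":1,"claw":0.025}
    - {"dx":0,"dy":0,"dz":0,"wx":0,"wy":0,"wz":0,"claw":0.025}

```text
t: 8.93
eef_pos: [0.5148, 0.0235, 0.0823]
tool_rot: [-0.0, 0.56, 0.829, 0.001]
contact_force: [1.3, 6.1, 1.3]
gripper_width: 0.331
grasp_force: 64.2
```

```bash
python3 -c "
from st import *
st()"
```

```text
t 8.93 pos [0.5148 0.0235 0.0823] yaw_y 21.92 zaxis [ 8.0e-04  1.4e-03 -1.0e+00] F [1.3 6.1 1.3] T [ 1.003  0.303 -0.044] w 0.331 g 64.2 q7 0.54
```

Emit:
drive_tool:
  increments:
    - {"dx":0,"dy":0,"dz":0,"wx":0,"wy":0,"wz":2,"claw":0.025}
    - {"dx":0,"dy":0,"dz":0,"wx":0,"wy":0,"wz":1,"claw":0.025}
    - {"dx":0,"dy":0,"dz":0,"wx":0,"wy":0,"wz":0,"claw":0.025}

```text
t: 9.3
eef_pos: [0.515, 0.0236, 0.0823]
tool_rot: [0.0, 0.581, 0.814, 0.001]
contact_force: [1.7, 6.1, 1.2]
gripper_width: 0.331
grasp_force: 64.2
```

```bash
python3 -c "
from st import *
st()"
```

```text
t 9.3 pos [0.515  0.0236 0.0823] yaw_y 18.92 zaxis [ 0.0012  0.0014 -1.    ] F [1.7 6.1 1.2] T [ 1.118  0.14  -0.102] w 0.331 g 64.2 q7 0.5
```

Emit:
drive_tool:
  increments:
    - {"dx":0,"dy":0,"dz":0,"wx":0,"wy":0,"wz":2,"claw":0.025}
    - {"dx":0,"dy":0,"dz":0,"wx":0,"wy":0,"wz":2,"claw":0.025}
    - {"dx":0,"dy":0,"dz":0,"wx":0,"wy":0,"wz":1,"claw":0.025}
    - {"dx":0,"dy":0,"dz":0,"wx":0,"wy":0,"wz":0,"claw":0.025}

```text
t: 9.8
eef_pos: [0.5154, 0.0237, 0.0823]
tool_rot: [0.0, 0.616, 0.788, 0.001]
contact_force: [2.5, 5.9, -0.5]
gripper_width: 0.33
grasp_force: 64.0
```

```bash
python3 -c "
from st import *
st()"
```

```text
t 9.8 pos [0.5154 0.0237 0.0823] yaw_y 13.93 zaxis [ 0.0019  0.0015 -1.    ] F [ 2.5  5.9 -0.5] T [ 1.163 -0.046 -0.064] w 0.33 g 64.0 q7 0.44
```

Emit:
drive_tool:
  increments:
    - {"dx":0,"dy":0,"dz":0,"wx":0,"wy":0,"wz":2,"claw":0.025}
    - {"dx":0,"dy":0,"dz":0,"wx":0,"wy":0,"wz":1,"claw":0.025}
    - {"dx":0,"dy":0,"dz":0,"wx":0,"wy":0,"wz":0,"claw":0.025}

```text
t: 10.18
eef_pos: [0.5156, 0.0237, 0.0823]
tool_rot: [0.0, 0.637, 0.771, 0.001]
contact_force: [1.6, 6.1, -1.5]
gripper_width: 0.334
grasp_force: 63.9
```

```bash
python3 -c "
from st import *
st()"
```

```text
t 10.18 pos [0.5156 0.0237 0.0823] yaw_y 10.93 zaxis [ 0.0023  0.0014 -1.    ] F [ 1.6  6.1 -1.5] T [ 1.191 -0.192 -0.025] w 0.334 g 63.9 q7 0.39
```

Emit:
drive_tool:
  increments:
    - {"dx":0,"dy":0,"dz":0,"wx":0,"wy":0,"wz":2,"claw":0.025}
    - {"dx":0,"dy":0,"dz":0,"wx":0,"wy":0,"wz":2,"claw":0.025}
    - {"dx":0,"dy":0,"dz":0,"wx":0,"wy":0,"wz":0,"claw":0.025}

```text
t: 10.55
eef_pos: [0.5159, 0.0238, 0.0823]
tool_rot: [0.001, 0.663, 0.749, 0.001]
contact_force: [3.7, 6.1, -3.1]
gripper_width: 0.335
grasp_force: 63.8
```

```bash
python3 -c "
from st import *
st()"
```

```text
t 10.55 pos [0.5159 0.0238 0.0823] yaw_y 6.93 zaxis [ 0.0029  0.0014 -1.    ] F [ 3.7  6.1 -3.1] T [ 1.206 -0.371 -0.048] w 0.335 g 63.8 q7 0.34
```

Emit:
drive_tool:
  increments:
    - {"dx":0,"dy":0,"dz":0,"wx":0,"wy":0,"wz":2,"claw":0.025}
    - {"dx":0,"dy":0,"dz":0,"wx":0,"wy":0,"wz":1,"claw":0.025}
    - {"dx":0,"dy":0,"dz":0,"wx":0,"wy":0,"wz":0,"claw":0.025}

```text
t: 10.92
eef_pos: [0.5161, 0.0238, 0.0823]
tool_rot: [0.001, 0.682, 0.731, 0.002]
contact_force: [4.9, 6.6, -4.4]
gripper_width: 0.329
grasp_force: 63.7
```

```bash
python3 -c "
from st import *
st()"
```

```text
t 10.93 pos [0.5161 0.0238 0.0823] yaw_y 3.94 zaxis [ 0.0033  0.0014 -1.    ] F [ 4.9  6.6 -4.4] T [ 1.261 -0.458 -0.062] w 0.329 g 63.7 q7 0.3
```

Emit:
drive_tool:
  increments:
    - {"dx":0,"dy":0,"dz":0,"wx":0,"wy":0,"wz":2,"claw":0.025}
    - {"dx":0,"dy":0,"dz":0,"wx":0,"wy":0,"wz":2,"claw":0.025}
    - {"dx":0,"dy":0,"dz":0,"wx":0,"wy":0,"wz":0,"claw":0.025}

```text
t: 11.3
eef_pos: [0.5164, 0.0239, 0.0824]
tool_rot: [0.001, 0.708, 0.707, 0.002]
contact_force: [5.0, 6.8, -4.9]
gripper_width: 0.333
grasp_force: 63.6
```

```bash
python3 -c "
from st import *
st()"
```

```text
t 11.3 pos [0.5164 0.0239 0.0824] yaw_y -0.07 zaxis [ 0.0039  0.0013 -1.    ] F [ 5.   6.8 -4.9] T [ 1.335 -0.728 -0.034] w 0.333 g 63.6 q7 0.25
```

Emit:
drive_tool:
  increments:
    - {"dx":0,"dy":0,"dz":0,"wx":0,"wy":0,"wz":1,"claw":0.025}
    - {"dx":0,"dy":0,"dz":0,"wx":0,"wy":0,"wz":1,"claw":0.025}
    - {"dx":0,"dy":0,"dz":0,"wx":0,"wy":0,"wz":0,"claw":0.025}

```text
t: 11.68
eef_pos: [0.5166, 0.0239, 0.0824]
tool_rot: [0.001, 0.719, 0.695, 0.002]
contact_force: [5.8, 5.8, -5.6]
gripper_width: 0.334
grasp_force: 63.5
```

```bash
python3 -c "
from st import *
st()"
```

```text
t 11.68 pos [0.5166 0.0239 0.0824] yaw_y -2.0 zaxis [ 0.0041  0.0011 -1.    ] F [ 5.8  5.8 -5.6] T [ 1.326 -0.769  0.208] w 0.334 g 63.5 q7 0.22
```

Emit:
drive_tool:
  increments:
    - {"dx":0,"dy":0,"dz":0,"wx":0,"wy":0,"wz":1,"claw":0.025}
    - {"dx":0,"dy":0,"dz":0,"wx":0,"wy":0,"wz":1,"claw":0.025}
    - {"dx":0,"dy":0,"dz":0,"wx":0,"wy":0,"wz":1,"claw":0.025}
    - {"dx":0,"dy":0,"dz":0,"wx":0,"wy":0,"wz":0,"claw":0.025}

```text
t: 12.18
eef_pos: [0.5168, 0.0239, 0.0824]
tool_rot: [0.001, 0.737, 0.676, 0.002]
contact_force: [6.5, 5.2, -5.6]
gripper_width: 0.333
grasp_force: 63.4
```

```bash
python3 -c "
from st import *
st()"
```

```text
t 12.18 pos [0.5168 0.0239 0.0824] yaw_y -4.96 zaxis [ 4.5e-03  9.0e-04 -1.0e+00] F [ 6.5  5.2 -5.6] T [ 1.221 -0.953  0.427] w 0.333 g 63.4 q7 0.18
```

Emit:
drive_tool:
  increments:
    - {"dx":0,"dy":0,"dz":0,"wx":0,"wy":0,"wz":1,"claw":0.025}
    - {"dx":0,"dy":0,"dz":0,"wx":0,"wy":0,"wz":0,"claw":0.025}
    - {"dx":0,"dy":0,"dz":0,"wx":0,"wy":0,"wz":0,"claw":0.025}

```text
t: 12.55
eef_pos: [0.5169, 0.0239, 0.0824]
tool_rot: [0.001, 0.743, 0.669, 0.002]
contact_force: [5.7, 6.1, -6.7]
gripper_width: 0.334
grasp_force: 63.4
```

```bash
python3 -c "
from st import *
st()"
```

```text
t 12.55 pos [0.5169 0.0239 0.0824] yaw_y -5.94 zaxis [ 4.7e-03  9.0e-04 -1.0e+00] F [ 5.7  6.1 -6.7] T [ 1.277 -0.986  0.482] w 0.334 g 63.4 q7 0.17
```

The middle cap was the slack one. It ran on about 34° and came up to about 0.5 N m. I'll release and lift.

Emit:
drive_tool:
  increments:
    - {"dx":0,"dy":0,"dz":0,"wx":0,"wy":0,"wz":0,"claw":0.056}
    - {"dx":0,"dy":0,"dz":0,"wx":0,"wy":0,"wz":0,"claw":0.056}
    - {"dx":0,"dy":0,"dz":0,"wx":0,"wy":0,"wz":0,"claw":0.056}
    - {"dx":0,"dy":0,"dz":-0.025,"wx":0,"wy":0,"wz":0,"claw":0.056}
    - {"dx":0,"dy":0,"dz":-0.025,"wx":0,"wy":0,"wz":0,"claw":0.056}
    - {"dx":0,"dy":0,"dz":0,"wx":0,"wy":0,"wz":-8,"claw":0.056}
    - {"dx":0,"dy":0,"dz":0,"wx":0,"wy":0,"wz":-9,"claw":0.056}
    - {"dx":0,"dy":0,"dz":0,"wx":0,"wy":0,"wz":-9,"claw":0.056}
    - {"dx":0,"dy":0,"dz":0,"wx":0,"wy":0,"wz":0,"claw":0.056}

```text
t: 13.68
eef_pos: [0.5142, 0.0219, 0.1319]
tool_rot: [-0.0, 0.575, 0.818, 0.0]
contact_force: [1.0, 0.2, 0.5]
gripper_width: 0.653
grasp_force: 0.0
```

```bash
python3 -c "
from st import *
to([*Rt,.085],20)"
```

```text
t 13.68 pos [0.5142 0.0219 0.1319] yaw_y 19.81 zaxis [ 0.e+00  3.e-04 -1.e+00] F [1.  0.2 0.5] T [-0.035  0.054 -0.073] w 0.653 g 0.0 q7 0.48
shift tool [-0.079  -0.0101  0.0469]
then wz -0.19
```

The gripped drift puts the cap axis at (0.5165, 0.0195) in the arm's frame, and the left cap agrees. I'll use that for the right cap.

```bash
sed -i 's/mid=np.array(.*;ro/mid=np.array([.5165,.0195]);ro/' st.py; python3 -c "
from st import *
print(Rt)
to([*Rt,.085],20)"
```

```text
[ 0.53298 -0.05878]
t 13.68 pos [0.5142 0.0219 0.1319] yaw_y 19.81 zaxis [ 0.e+00  3.e-04 -1.e+00] F [1.  0.2 0.5] T [-0.035  0.054 -0.073] w 0.653 g 0.0 q7 0.48
shift tool [-0.0823 -0.0097  0.0469]
then wz -0.19
```

Emit:
drive_tool:
  increments:
    - {"dx":-0.0411,"dy":-0.0049,"dz":0,"wx":0,"wy":0,"wz":0,"claw":0.056}
    - {"dx":-0.0412,"dy":-0.0048,"dz":0,"wx":0,"wy":0,"wz":0,"claw":0.056}
    - {"dx":0,"dy":0,"dz":0,"wx":0,"wy":0,"wz":0,"claw":0.056}
    - {"dx":0,"dy":0,"dz":0.024,"wx":0,"wy":0,"wz":0,"claw":0.056}
    - {"dx":0,"dy":0,"dz":0.023,"wx":0,"wy":0,"wz":0,"claw":0.056}
    - {"dx":0,"dy":0,"dz":0,"wx":0,"wy":0,"wz":0,"claw":0.04}
    - {"dx":0,"dy":0,"dz":0,"wx":0,"wy":0,"wz":0,"claw":0.035}
    - {"dx":0,"dy":0,"dz":0,"wx":0,"wy":0,"wz":0,"claw":0.025}
    - {"dx":0,"dy":0,"dz":0,"wx":0,"wy":0,"wz":0,"claw":0.025}
    - {"dx":0,"dy":0,"dz":0,"wx":0,"wy":0,"wz":0,"claw":0.025}

```text
t: 14.92
eef_pos: [0.5331, -0.0583, 0.0859]
tool_rot: [-0.0, 0.574, 0.819, 0.0]
contact_force: [-3.8, -0.4, 6.7]
gripper_width: 0.33
grasp_force: 58.9
```

```bash
python3 -c "
from st import *
st()"
```

```text
t 14.93 pos [ 0.5331 -0.0583  0.0859] yaw_y 19.9 zaxis [ 1.e-04  6.e-04 -1.e+00] F [-3.8 -0.4  6.7] T [0.008 0.785 0.026] w 0.33 g 58.9 q7 0.69
```

Emit:
drive_tool:
  increments:
    - {"dx":0,"dy":0,"dz":0,"wx":0,"wy":0,"wz":1,"claw":0.025}
    - {"dx":0,"dy":0,"dz":0,"wx":0,"wy":0,"wz":1,"claw":0.025}
    - {"dx":0,"dy":0,"dz":0,"wx":0,"wy":0,"wz":1,"claw":0.025}
    - {"dx":0,"dy":0,"dz":0,"wx":0,"wy":0,"wz":1,"claw":0.025}
    - {"dx":0,"dy":0,"dz":0,"wx":0,"wy":0,"wz":0,"claw":0.025}

```text
t: 15.55
eef_pos: [0.5331, -0.0583, 0.0859]
tool_rot: [-0.0, 0.602, 0.798, 0.0]
contact_force: [-4.5, -0.6, 6.2]
gripper_width: 0.336
grasp_force: 58.8
```

```bash
python3 -c "
from st import *
st()"
```

```text
t 15.55 pos [ 0.5331 -0.0583  0.0859] yaw_y 15.97 zaxis [ 0.e+00  3.e-04 -1.e+00] F [-4.5 -0.6  6.2] T [-0.058  0.717  0.391] w 0.336 g 58.8 q7 0.64
```

Right cap is well centred with no drift, and the torque is climbing as it should for a sound cap.

Emit:
drive_tool:
  increments:
    - {"dx":0,"dy":0,"dz":0,"wx":0,"wy":0,"wz":1,"claw":0.025}
    - {"dx":0,"dy":0,"dz":0,"wx":0,"wy":0,"wz":1,"claw":0.025}
    - {"dx":0,"dy":0,"dz":0,"wx":0,"wy":0,"wz":0,"claw":0.025}

```text
t: 15.92
eef_pos: [0.5332, -0.0583, 0.0859]
tool_rot: [-0.0, 0.616, 0.788, 0.0]
contact_force: [-3.4, 0.7, 6.8]
gripper_width: 0.329
grasp_force: 58.8
```

```bash
python3 -c "
from st import *
st()"
```

```text
t 15.93 pos [ 0.5332 -0.0583  0.0859] yaw_y 13.99 zaxis [ 1.e-04  3.e-04 -1.e+00] F [-3.4  0.7  6.8] T [-0.103  0.793  0.531] w 0.329 g 58.8 q7 0.61
```

Emit:
drive_tool:
  increments:
    - {"dx":0,"dy":0,"dz":0,"wx":0,"wy":0,"wz":0.5,"claw":0.025}
    - {"dx":0,"dy":0,"dz":0,"wx":0,"wy":0,"wz":0,"claw":0.056}
    - {"dx":0,"dy":0,"dz":0,"wx":0,"wy":0,"wz":0,"claw":0.056}
    - {"dx":0,"dy":0,"dz":0,"wx":0,"wy":0,"wz":0,"claw":0.056}
    - {"dx":0,"dy":0,"dz":-0.025,"wx":0,"wy":0,"wz":0,"claw":0.056}
    - {"dx":0,"dy":0,"dz":-0.025,"wx":0,"wy":0,"wz":0,"claw":0.056}
    - {"dx":0,"dy":0,"dz":-0.025,"wx":0,"wy":0,"wz":0,"claw":0.056}
    - {"dx":-0.0348,"dy":-0.0181,"dz":0,"wx":0,"wy":0,"wz":0,"claw":0.068}
    - {"dx":-0.0348,"dy":-0.0181,"dz":0,"wx":0,"wy":0,"wz":0,"claw":0.068}
    - {"dx":-0.0348,"dy":-0.0181,"dz":0,"wx":0,"wy":0,"wz":0,"claw":0.068}
    - {"dx":-0.0348,"dy":-0.0181,"dz":0,"wx":0,"wy":0,"wz":0,"claw":0.068}
    - {"dx":-0.0348,"dy":-0.0181,"dz":0,"wx":0,"wy":0,"wz":0,"claw":0.068}
    - {"dx":0,"dy":0,"dz":0.02,"wx":0,"wy":0,"wz":8.4,"claw":0.068}
    - {"dx":0,"dy":0,"dz":0.02,"wx":0,"wy":0,"wz":8.4,"claw":0.068}
    - {"dx":0,"dy":0,"dz":0.02,"wx":0,"wy":0,"wz":8.4,"claw":0.068}
    - {"dx":0,"dy":0,"dz":0,"wx":0,"wy":0,"wz":8.4,"claw":0.068}
    - {"dx":0,"dy":0,"dz":0,"wx":0,"wy":0,"wz":0,"claw":0.068}

```text
t: 18.05
eef_pos: [0.4857, -0.2486, 0.0995]
tool_rot: [-0.0, 0.82, 0.573, -0.0]
contact_force: [-0.5, 0.1, 0.5]
gripper_width: 0.796
grasp_force: 0.0
```

```bash
python3 -c "
from st import *
to([.4855,-.2485,.026],-20)
for n in('top','scene'):
    p,d=read_camera(n);u=proj(n,[.4855,-.2485,.03])[0].astype(int);x0=min(u[0]-75,490)
    c=p[max(u[1]-60,0):u[1]+60,x0:x0+150,::-1];cv2.imwrite('pics/a_'+n+'.png',c)
    np.savez(n+'1.npz',p=p,d=d);print(n,u,x0)
a=[cv2.resize(cv2.imread('pics/a_%s.png'%n),(390,312),interpolation=2) for n in('top','scene')];cv2.imwrite('pics/c.png',np.hstack(a))
"
```

```text
t 18.05 pos [ 0.4857 -0.2486  0.0995] yaw_y -20.09 zaxis [-8.e-04 -5.e-04 -1.e+00] F [-0.5  0.1  0.5] T [0.019 0.018 0.028] w 0.796 g 0.0 q7 0.5
shift tool [ 0.0001 -0.0001  0.0735]
then wz -0.09
top [410 271] 335
scene [377 329] 302
```

View pics/c.png

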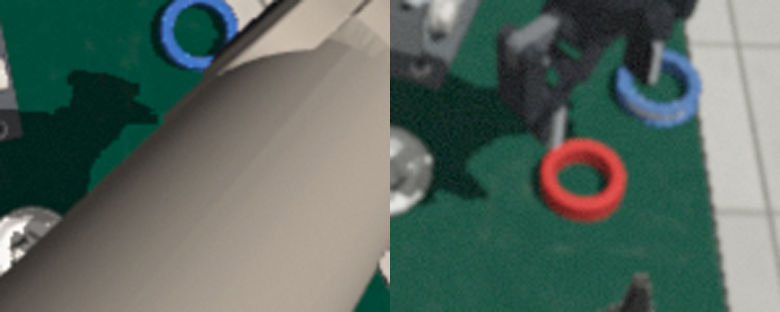

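```bash
python3 -c "
from st import *
y=np.array([.94,-.34,0]);c=np.array([.4857,-.2486,0])
for z in(.07,.075,.08,.085,.09): print(z,*[proj('scene',c+s*.036*y+[0,0,z])[0].round(1) for s in(-1,1)])
print('ring',proj('scene',[.4855,-.2485,.008]))
p=np.load('scene1.npz')['p'];m=red(p);k,_,s,ce=cv2.connectedComponentsWithStats(m);i=1+s[1:,4].argmax();print(s[i],ce[i])
"
```

```text
0.07 [362.3 326.2] [396.3 303.1]
0.075 [362.5 324.3] [396.6 301.1]
0.08 [362.7 322.3] [397.  299.1]
0.085 [362.9 320.2] [397.3 297.1]
0.09 [363.1 318.2] [397.7 295. ]
ring [[376.3570171  337.74353276]]
[360 322  32  32 567] [375.62962963 337.84832451]
```

Emit:
drive_tool:
  increments:
    - {"dx":0,"dy":0,"dz":0.025,"wx":0,"wy":0,"wz":0,"claw":0.062}
    - {"dx":0,"dy":0,"dz":0.025,"wx":0,"wy":0,"wz":0,"claw":0.062}
    - {"dx":0,"dy":0,"dz":0.014,"wx":0,"wy":0,"wz":0,"claw":0.062}
    - {"dx":0,"dy":0,"dz":0,"wx":0,"wy":0,"wz":0,"claw":0.062}

```text
t: 18.65
eef_pos: [0.4853, -0.2485, 0.0354]
tool_rot: [-0.001, 0.82, 0.573, -0.0]
contact_force: [0.4, 0.6, 0.0]
gripper_width: 0.725
grasp_force: 0.0
```

```bash
python3 -c "
from st import *
st()
p,d=read_camera('scene');np.savez('s2.npz',p=p,d=d)
c=p[290:370,325:425,::-1];cv2.imwrite('pics/d.png',cv2.resize(c,None,fx=6,fy=6,interpolation=2))
"
```

```text
t 18.65 pos [ 0.4853 -0.2485  0.0354] yaw_y -20.13 zaxis [-1.e-03  6.e-04 -1.e+00] F [0.4 0.6 0. ] T [-0.005  0.016 -0.016] w 0.725 g 0.0 q7 0.57
```

View pics/d.png

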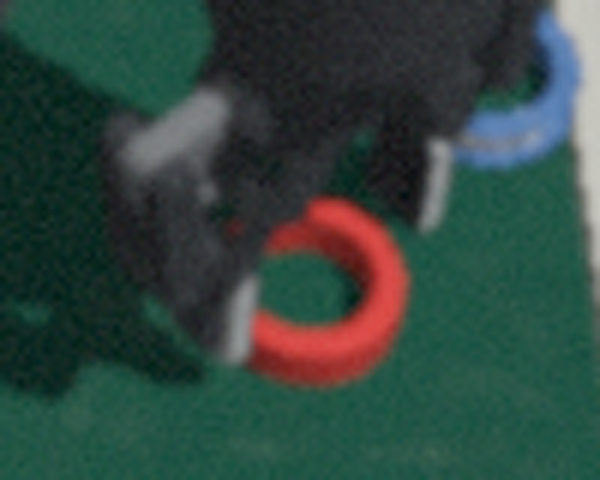

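```bash
python3 -c "
from st import *
y=np.array([.94,-.34,0]);c=np.array([.4853,-.2485,0])
for z in(0,.005,.01,.015,.02): print(z,*[proj('scene',c+s*.033*y+[0,0,z])[0].round(1) for s in(-1,1)])
"
```

```text
0 [361.  351.3] [390.3 330.4]
0.005 [361.2 349.5] [390.6 328.6]
0.01 [361.3 347.8] [390.9 326.9]
0.015 [361.5 346. ] [391.2 325.1]
0.02 [361.7 344.2] [391.5 323.3]
```

The fingers straddle the collar and the tips are about 10 mm above the table. I go 3 mm lower and close gently.

Emit:
drive_tool:
  increments:
    - {"dx":0,"dy":0,"dz":0.003,"wx":0,"wy":0,"wz":0,"claw":0.062}
    - {"dx":0,"dy":0,"dz":0,"wx":0,"wy":0,"wz":0,"claw":0.055}
    - {"dx":0,"dy":0,"dz":0,"wx":0,"wy":0,"wz":0,"claw":0.047}
    - {"dx":0,"dy":0,"dz":0,"wx":0,"wy":0,"wz":0,"claw":0.047}
    - {"dx":0,"dy":0,"dz":0,"wx":0,"wy":0,"wz":0,"claw":0.047}
  newtons: 30

```text
t: 19.32
eef_pos: [0.486, -0.2487, 0.0334]
tool_rot: [0.0, 0.82, 0.572, 0.0]
contact_force: [-1.1, 1.5, 5.7]
gripper_width: 0.553
grasp_force: 23.3
```

```bash
python3 -c "
from st import *
st()
"
```

```text
t 19.32 pos [ 0.486  -0.2487  0.0334] yaw_y -20.16 zaxis [ 7.e-04  1.e-04 -1.e+00] F [-1.1  1.5  5.7] T [0.179 0.225 0.028] w 0.553 g 23.3 q7 0.58
```

Emit:
drive_tool:
  increments:
    - {"dx":0,"dy":0,"dz":0,"wx":0,"wy":0,"wz":0,"claw":0.04}
    - {"dx":0,"dy":0,"dz":0,"wx":0,"wy":0,"wz":0,"claw":0.04}
    - {"dx":0,"dy":0,"dz":-0.02,"wx":0,"wy":0,"wz":0,"claw":0.04}
    - {"dx":0,"dy":0,"dz":-0.03,"wx":0,"wy":0,"wz":0,"claw":0.04}
    - {"dx":0,"dy":0,"dz":0,"wx":0,"wy":0,"wz":0,"claw":0.04}
  newtons: 35

```text
t: 19.95
eef_pos: [0.4872, -0.2495, 0.0855]
tool_rot: [0.002, 0.82, 0.572, 0.001]
contact_force: [1.6, -0.0, 0.2]
gripper_width: 0.551
grasp_force: 36.5
```

```bash
python3 -c "
from st import *
st()
p,d=read_camera('scene');np.savez('s3.npz',p=p,d=d)
c=p[260:360,315:435,::-1];cv2.imwrite('pics/e.png',cv2.resize(c,None,fx=6,fy=6,interpolation=2))
"
```

```text
t 19.95 pos [ 0.4872 -0.2495  0.0855] yaw_y -20.17 zaxis [ 0.0044 -0.0016 -1.    ] F [ 1.6 -0.   0.2] T [ 0.02   0.016 -0.01 ] w 0.551 g 36.5 q7 0.52
```

View pics/e.png

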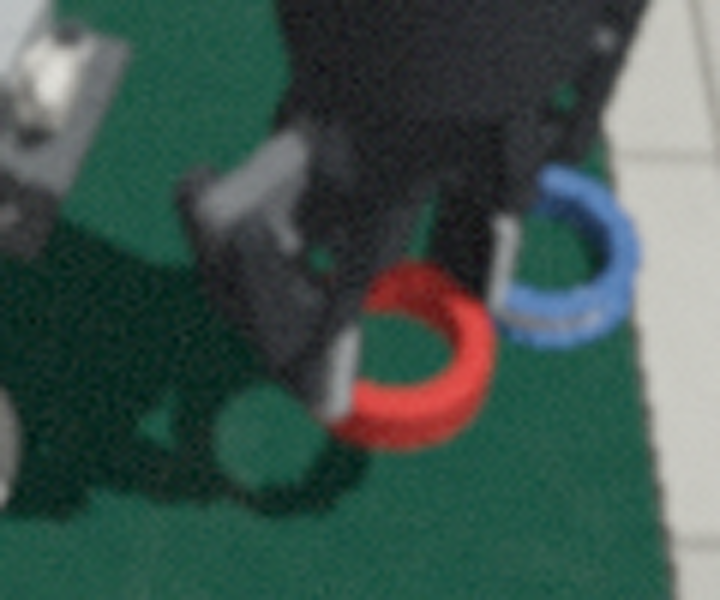

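The collar is held flat. I set it down again and regrip it from a perpendicular direction, so it is centred on the tool both ways.

Emit:
drive_tool:
  increments:
    - {"dx":0,"dy":0,"dz":0.02,"wx":0,"wy":0,"wz":0,"claw":0.04}
    - {"dx":0,"dy":0,"dz":0.02,"wx":0,"wy":0,"wz":0,"claw":0.04}
    - {"dx":0,"dy":0,"dz":0.009,"wx":0,"wy":0,"wz":0,"claw":0.04}
    - {"dx":0,"dy":0,"dz":0,"wx":0,"wy":0,"wz":0,"claw":0.04}
    - {"dx":0,"dy":0,"dz":0,"wx":0,"wy":0,"wz":0,"claw":0.04}

```text
t: 20.62
eef_pos: [0.4852, -0.2486, 0.0328]
tool_rot: [-0.001, 0.82, 0.572, -0.0]
contact_force: [-1.2, 0.5, 0.2]
gripper_width: 0.544
grasp_force: 41.0
```

```bash
python3 -c "
from st import *
st()
"
```

```text
t 20.62 pos [ 0.4852 -0.2486  0.0328] yaw_y -20.18 zaxis [-1.4e-03  3.0e-04 -1.0e+00] F [-1.2  0.5  0.2] T [-0.034  0.004  0.008] w 0.544 g 41.0 q7 0.58
```

Emit:
drive_tool:
  increments:
    - {"dx":0,"dy":0,"dz":0,"wx":0,"wy":0,"wz":0,"claw":0.06}
    - {"dx":0,"dy":0,"dz":0,"wx":0,"wy":0,"wz":0,"claw":0.064}
    - {"dx":0,"dy":0,"dz":0,"wx":0,"wy":0,"wz":0,"claw":0.064}
    - {"dx":0,"dy":0,"dz":0,"wx":0,"wy":0,"wz":9,"claw":0.064}
    - {"dx":0,"dy":0,"dz":0,"wx":0,"wy":0,"wz":9,"claw":0.064}
    - {"dx":0,"dy":0,"dz":0,"wx":0,"wy":0,"wz":9,"claw":0.064}
    - {"dx":0,"dy":0,"dz":0,"wx":0,"wy":0,"wz":9,"claw":0.064}
    - {"dx":0,"dy":0,"dz":0,"wx":0,"wy":0,"wz":9,"claw":0.064}
    - {"dx":0,"dy":0,"dz":0,"wx":0,"wy":0,"wz":9,"claw":0.064}
    - {"dx":0,"dy":0,"dz":0,"wx":0,"wy":0,"wz":9,"claw":0.064}
    - {"dx":0,"dy":0,"dz":0,"wx":0,"wy":0,"wz":9,"claw":0.064}
    - {"dx":0,"dy":0,"dz":0,"wx":0,"wy":0,"wz":9,"claw":0.064}
    - {"dx":0,"dy":0,"dz":0,"wx":0,"wy":0,"wz":9,"claw":0.064}
    - {"dx":0,"dy":0,"dz":0,"wx":0,"wy":0,"wz":0,"claw":0.064}
    - {"dx":0,"dy":0,"dz":0,"wx":0,"wy":0,"wz":0,"claw":0.055}
    - {"dx":0,"dy":0,"dz":0,"wx":0,"wy":0,"wz":0,"claw":0.047}
    - {"dx":0,"dy":0,"dz":0,"wx":0,"wy":0,"wz":0,"claw":0.04}
    - {"dx":0,"dy":0,"dz":0,"wx":0,"wy":0,"wz":0,"claw":0.04}
  newtons: 30

```text
t: 22.88
eef_pos: [0.4858, -0.2486, 0.0344]
tool_rot: [-0.0, 0.985, -0.174, 0.0]
contact_force: [-1.5, 1.5, 5.7]
gripper_width: 0.554
grasp_force: 29.8
```

```bash
python3 -c "
from st import *
st()
"
```

```text
t 22.88 pos [ 0.4858 -0.2486  0.0344] yaw_y -110.07 zaxis [ 8.e-04  9.e-04 -1.e+00] F [-1.5  1.5  5.7] T [0.348 0.29  0.018] w 0.554 g 29.8 q7 -0.65
```

Emit:
drive_tool:
  increments:
    - {"dx":0,"dy":0,"dz":-0.02,"wx":0,"wy":0,"wz":0,"claw":0.04}
    - {"dx":0,"dy":0,"dz":-0.04,"wx":0,"wy":0,"wz":0,"claw":0.04}
    - {"dx":0,"dy":0,"dz":-0.04,"wx":0,"wy":0,"wz":0,"claw":0.04}
    - {"dx":0,"dy":0,"dz":-0.02,"wx":0,"wy":0,"wz":0,"claw":0.04}
    - {"dx":-0.009,"dy":-0.0375,"dz":0,"wx":0,"wy":0,"wz":0,"claw":0.04}
    - {"dx":-0.009,"dy":-0.0375,"dz":0,"wx":0,"wy":0,"wz":0,"claw":0.04}
    - {"dx":-0.009,"dy":-0.0375,"dz":0,"wx":0,"wy":0,"wz":0,"claw":0.04}
    - {"dx":-0.009,"dy":-0.0375,"dz":0,"wx":0,"wy":0,"wz":0,"claw":0.04}
    - {"dx":-0.009,"dy":-0.0375,"dz":0,"wx":0,"wy":0,"wz":0,"claw":0.04}
    - {"dx":-0.009,"dy":-0.0375,"dz":0,"wx":0,"wy":0,"wz":0,"claw":0.04}
    - {"dx":-0.009,"dy":-0.0375,"dz":0,"wx":0,"wy":0,"wz":0,"claw":0.04}
    - {"dx":0,"dy":0,"dz":0,"wx":0,"wy":0,"wz":0,"claw":0.04}
    - {"dx":0,"dy":0,"dz":0,"wx":0,"wy":0,"wz":0,"claw":0.04}
    - {"dx":0,"dy":0,"dz":0,"wx":0,"wy":0,"wz":0,"claw":0.04}
  newtons: 35

```text
t: 24.62
eef_pos: [0.5167, 0.0183, 0.1538]
tool_rot: [0.0, 0.984, -0.176, -0.0]
contact_force: [-0.9, -0.4, 0.4]
gripper_width: 0.548
grasp_force: 36.1
```

```bash
python3 -c "
from st import *
to([*Mi,.132])
p,d=read_camera('scene');np.savez('s4.npz',p=p,d=d)
c=p[170:290,190:340,::-1];cv2.imwrite('pics/f.png',cv2.resize(c,None,fx=5,fy=5,interpolation=2))
"
```

```text
t 24.62 pos [0.5167 0.0183 0.1538] yaw_y -110.27 zaxis [-1.e-04 -1.e-04 -1.e+00] F [-0.9 -0.4  0.4] T [-0.041  0.002 -0.041] w 0.548 g 36.1 q7 -1.24
shift tool [-0.0006 -0.0011  0.0218]
```

View pics/f.png

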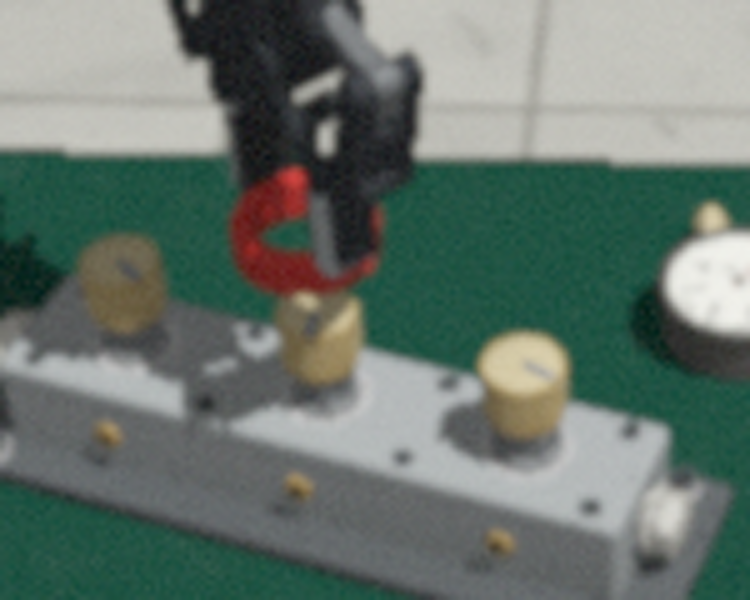

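```bash
python3 -c "
from st import *
p=np.load('s4.npz')['p'];m=red(p);k,_,s,ce=cv2.connectedComponentsWithStats(m);i=1+s[1:,4].argmax();print('ring',s[i])
v,u=np.nonzero(m);print('u',u.min(),u.max(),'v',v.min(),v.max())
k,_,s,ce=cv2.connectedComponentsWithStats(brass(p))
print([(s[j],ce[j].round(1)) for j in range(1,k) if s[j,4]>80])
th=np.linspace(0,2*np.pi,60)
def box(c,r,z0,z1):
    P=np.array([[c[0]+r*np.cos(t),c[1]+r*np.sin(t),z] for t in th for z in(z0,z1)]);q=proj('scene',P);return q.min(0).round(1),q.max(0).round(1)
print('pred ring',box([.5167,.0183],.026,.1194,.1354));print('pred cap',box(Mi,.015,.068,.09));print('pred R',box(Rt,.015,.068,.09))
"
```

```text
ring [237 204  19  24 238]
u 237 259 v 204 227
[(array([249, 230,  13,  17, 141], dtype=int32), array([256.1, 238.7])), (array([286, 237,  18,  21, 164], dtype=int32), array([294.8, 248.9])), (array([111, 278,  18,  13,  92], dtype=int32), array([120.1, 285.2]))]
pred ring (array([236.2, 203. ]), array([267.3, 229.7]))
pred cap (array([244.9, 226.2]), array([262.9, 246.5]))
pred R (array([286.2, 236.5]), array([303.8, 257.4]))
```

Collar and caps match the predicted pixels to within about 1 px. I make a small correction and lower.

Emit:
drive_tool:
  increments:
    - {"dx":-0.0006,"dy":-0.0011,"dz":0.01,"wx":0,"wy":0,"wz":0,"claw":0.04}
    - {"dx":0,"dy":0,"dz":0.01,"wx":0,"wy":0,"wz":0,"claw":0.04}
    - {"dx":0,"dy":0,"dz":0.006,"wx":0,"wy":0,"wz":0,"claw":0.04}
    - {"dx":0,"dy":0,"dz":0.005,"wx":0,"wy":0,"wz":0,"claw":0.04}
    - {"dx":0,"dy":0,"dz":0.003,"wx":0,"wy":0,"wz":0,"claw":0.04}
    - {"dx":0,"dy":0,"dz":0,"wx":0,"wy":0,"wz":0,"claw":0.04}

```text
t: 25.42
eef_pos: [0.5169, 0.0207, 0.1197]
tool_rot: [0.0, 0.985, -0.175, -0.0]
contact_force: [-0.2, 0.5, 0.4]
gripper_width: 0.552
grasp_force: 36.1
```

```bash
python3 -c "
from st import *
to([*Mi,.0824])
"
```

```text
t 25.43 pos [0.5169 0.0207 0.1197] yaw_y -110.17 zaxis [-1.e-04 -1.e-04 -1.e+00] F [-0.2  0.5  0.4] T [-0.034  0.039  0.002] w 0.552 g 36.1 q7 -1.2
shift tool [0.0001 0.0013 0.0373]
```

Emit:
drive_tool:
  increments:
    - {"dx":0,"dy":0.0012,"dz":0,"wx":0,"wy":0,"wz":0,"claw":0.04}
    - {"dx":0,"dy":0,"dz":0.004,"wx":0,"wy":0,"wz":0,"claw":0.04}
    - {"dx":0,"dy":0,"dz":0.005,"wx":0,"wy":0,"wz":0,"claw":0.04}
    - {"dx":0,"dy":0,"dz":0.005,"wx":0,"wy":0,"wz":0,"claw":0.04}
    - {"dx":0,"dy":0,"dz":0.005,"wx":0,"wy":0,"wz":0,"claw":0.04}
    - {"dx":0,"dy":0,"dz":0.005,"wx":0,"wy":0,"wz":0,"claw":0.04}
    - {"dx":0,"dy":0,"dz":0.005,"wx":0,"wy":0,"wz":0,"claw":0.04}
    - {"dx":0,"dy":0,"dz":0.003,"wx":0,"wy":0,"wz":0,"claw":0.04}
    - {"dx":0,"dy":0,"dz":0,"wx":0,"wy":0,"wz":0,"claw":0.04}

```text
t: 26.55
eef_pos: [0.5164, 0.0196, 0.0876]
tool_rot: [0.0, 0.985, -0.175, -0.0]
contact_force: [-0.2, 0.4, 0.7]
gripper_width: 0.552
grasp_force: 36.1
```

```bash
python3 -c "
from st import *
to([*Mi,.0824])
"
```

```text
t 26.55 pos [0.5164 0.0196 0.0876] yaw_y -110.17 zaxis [-2.e-04 -1.e-04 -1.e+00] F [-0.2  0.4  0.7] T [ 0.005 -0.002  0.012] w 0.552 g 36.1 q7 -1.16
shift tool [0.0001 0.0001 0.0052]
```

Free of contact. Next I ease it onto the block, 1 mm at a time.

Emit:
drive_tool:
  increments:
    - {"dx":0,"dy":0,"dz":0.002,"wx":0,"wy":0,"wz":0,"claw":0.04}
    - {"dx":0,"dy":0,"dz":0.001,"wx":0,"wy":0,"wz":0,"claw":0.04}
    - {"dx":0,"dy":0,"dz":0.001,"wx":0,"wy":0,"wz":0,"claw":0.04}
    - {"dx":0,"dy":0,"dz":0,"wx":0,"wy":0,"wz":0,"claw":0.04}

```text
t: 27.05
eef_pos: [0.5164, 0.0196, 0.0837]
tool_rot: [-0.0, 0.985, -0.175, -0.0]
contact_force: [-0.4, 0.2, 0.6]
gripper_width: 0.55
grasp_force: 36.1
```

Emit:
drive_tool:
  increments:
    - {"dx":0,"dy":0,"dz":0.0005,"wx":0,"wy":0,"wz":0,"claw":0.04}
    - {"dx":0,"dy":0,"dz":0,"wx":0,"wy":0,"wz":0,"claw":0.04}

```text
t: 27.3
eef_pos: [0.5165, 0.0196, 0.0833]
tool_rot: [-0.0, 0.985, -0.175, 0.0]
contact_force: [-0.0, 0.9, -0.5]
gripper_width: 0.553
grasp_force: 36.1
```

Emit:
drive_tool:
  increments:
    - {"dx":0,"dy":0,"dz":0.0005,"wx":0,"wy":0,"wz":0,"claw":0.04}
    - {"dx":0,"dy":0,"dz":0,"wx":0,"wy":0,"wz":0,"claw":0.04}

```text
t: 27.55
eef_pos: [0.5164, 0.0196, 0.0828]
tool_rot: [-0.0, 0.985, -0.175, -0.0]
contact_force: [0.5, -0.1, -0.4]
gripper_width: 0.551
grasp_force: 36.1
```

Emit:
drive_tool:
  increments:
    - {"dx":0,"dy":0,"dz":0.0005,"wx":0,"wy":0,"wz":0,"claw":0.04}
    - {"dx":0,"dy":0,"dz":0,"wx":0,"wy":0,"wz":0,"claw":0.04}

```text
t: 27.8
eef_pos: [0.5165, 0.0196, 0.0825]
tool_rot: [-0.0, 0.985, -0.175, 0.0]
contact_force: [-1.3, 0.0, 4.5]
gripper_width: 0.551
grasp_force: 36.5
```

Emit:
drive_tool:
  increments:
    - {"dx":0,"dy":0,"dz":0.0005,"wx":0,"wy":0,"wz":0,"claw":0.04}
    - {"dx":0,"dy":0,"dz":0,"wx":0,"wy":0,"wz":0,"claw":0.04}

```text
t: 28.05
eef_pos: [0.5165, 0.0196, 0.0824]
tool_rot: [-0.0, 0.985, -0.175, 0.0]
contact_force: [-2.0, 1.1, 10.3]
gripper_width: 0.549
grasp_force: 37.2
```

Emit:
drive_tool:
  increments:
    - {"dx":0,"dy":0,"dz":0.0005,"wx":0,"wy":0,"wz":0,"claw":0.04}
    - {"dx":0,"dy":0,"dz":0,"wx":0,"wy":0,"wz":0,"claw":0.04}

```text
t: 28.3
eef_pos: [0.5166, 0.0196, 0.0823]
tool_rot: [-0.001, 0.985, -0.175, 0.0]
contact_force: [-4.7, 0.7, 14.5]
gripper_width: 0.55
grasp_force: 37.9
```

Seated at z 0.0825. I relieve the pressure, release and lift clear.

Emit:
drive_tool:
  increments:
    - {"dx":0,"dy":0,"dz":-0.001,"wx":0,"wy":0,"wz":0,"claw":0.04}
    - {"dx":0,"dy":0,"dz":0,"wx":0,"wy":0,"wz":0,"claw":0.05}
    - {"dx":0,"dy":0,"dz":0,"wx":0,"wy":0,"wz":0,"claw":0.056}
    - {"dx":0,"dy":0,"dz":0,"wx":0,"wy":0,"wz":0,"claw":0.062}
    - {"dx":0,"dy":0,"dz":0,"wx":0,"wy":0,"wz":0,"claw":0.064}
    - {"dx":0,"dy":0,"dz":-0.01,"wx":0,"wy":0,"wz":0,"claw":0.064}
    - {"dx":0,"dy":0,"dz":-0.02,"wx":0,"wy":0,"wz":0,"claw":0.064}
    - {"dx":0,"dy":0,"dz":-0.04,"wx":0,"wy":0,"wz":0,"claw":0.064}
    - {"dx":0,"dy":0,"dz":-0.05,"wx":0,"wy":0,"wz":0,"claw":0.064}
    - {"dx":0,"dy":0,"dz":-0.04,"wx":0,"wy":0,"wz":0,"claw":0.064}
    - {"dx":0,"dy":0,"dz":0,"wx":0,"wy":0,"wz":0,"claw":0.064}
    - {"dx":0,"dy":0,"dz":0,"wx":0,"wy":0,"wz":0,"claw":0.064}

```text
t: 29.8
eef_pos: [0.5161, 0.0199, 0.242]
tool_rot: [-0.0, 0.985, -0.175, -0.0]
contact_force: [-0.7, 0.5, -0.6]
gripper_width: 0.747
grasp_force: 0.0
```

```bash
python3 -c "
from st import *
st()
p,d=read_camera('scene');np.savez('s5.npz',p=p,d=d)
c=p[190:350,190:430,::-1];cv2.imwrite('pics/g.png',cv2.resize(c,None,fx=3.3,fy=3.3,interpolation=2))
m=red(p);v,u=np.nonzero(m);print('ring',u.min(),u.max(),v.min(),v.max())
th=np.linspace(0,2*np.pi,60);P=np.array([[Mi[0]+.026*np.cos(t),Mi[1]+.026*np.sin(t),z] for t in th for z in(.048,.064)]);q=proj('scene',P);print(q.min(0),q.max(0))
"
```

```text
t 29.8 pos [0.5161 0.0199 0.242 ] yaw_y -110.15 zaxis [-5.e-04  7.e-04 -1.e+00] F [-0.7  0.5 -0.6] T [ 0.048  0.055 -0.031] w 0.747 g 0.0 q7 -1.35
ring 241 267 236 256
[240.48562303 232.63479147] [269.75923196 258.66766521]
```

View pics/g.png

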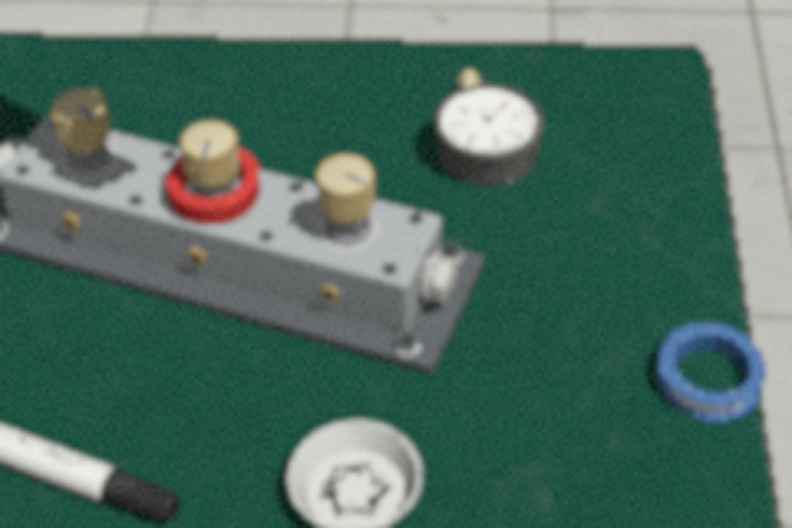

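The collar lies flat on the block round the middle cap, at about (210,185) in the crop. The middle cap's paint line has turned clearly, and the dish, reel and gauge are undisturbed.

```bash
python3 -c "
from station import *
print(hand_in())"
```

```text
the job is handed in; nothing more can be done
None
```

The job is handed in: all three caps came up firm at about 0.5–0.6 N m, the middle one was slack (it ran on about 34°), and the red collar lies flat on the block round it with the gauge, dish and reel untouched.

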